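# Feel for the free grinding ball and lock that jar on the mill drive

## Task

In one of the three closed grinding jars the ball still rolls about; in the other two it sits fast in caked powder, and neither looks nor weight tell which. Pick the jars up by the fin and shake them gently until you feel the ball knock in one, then lock that one on the mill drive: lower it with its lugs through the slots, press it down against the spring without forcing it, turn it clockwise to the stop and let it spring up into the catch. Leave the other two standing on the bench and everything else where it is.

Things in the scene. Friction and masses are not known exactly. Their poses are not given: they have to be found in the camera images.
- jar_1: Closed steel grinding jar, one of three alike: cylinder 72 mm across; whole jar 105 mm high, 0.31 to 0.43 kg plus 0.364 kg filling. Origin: centre of the underside, z up. x runs through two 8 mm wide bayonet lugs (z 4 to 10, tips 42.5 mm from the axis) and along the grip fin on its cap (58 x 14 mm, z 77 to 105). Cap 78 mm, z 66 to 77. What is inside cannot be seen.
- jar_2: Same as jar_1. In one of the jars, a different one each time, the filling is a loose 36 mm ball that can run 30 mm across the cavity (0.1 N m change of moment); its slightly raised inner floor (6 degrees) leaves the ball lying at the side it last ran to.
- jar_3: Same as jar_1. In the jars without a loose ball the same weight is wedged fast and does not move. Held level just after a sideways stroke, such a jar's moment is unchanged.
- mill_drive: White drive unit 184 x 146 mm, 56 mm high, fixed to the bench, with a steel bayonet ring (99 mm outside, top at z 83) on it. Origin: centre of the underside, z up; socket axis at x +18 mm. x is the direction of the lugs of a locked jar; the two slots for the lugs lie 60 degrees counterclockwise (from above) of x and of -x.
- socket (a point): Centre of the ring's mouth, at its top, 83 mm over the bench. Bore 74.4 mm, slots 12.5 mm wide. A jar set in meets the spring pad with its underside 13 mm below this point; to turn, hold it 20 to 23 mm below (hard bottom at 23). Spring 10 N rising to 16 N. It turns 60 degrees clockwise to a stop, where it springs up to 16 mm below and is caught.
- conical_flask: Bystander: glass conical flask, 63 mm wide, 109 mm high, origin at the centre of its base.
- lab_timer: Bystander: flat white lab timer between drive and sink, 66 x 66 x 18 mm, origin at the centre of its underside.
- tape_roll: Bystander: roll of tape lying flat near the flask, 64 mm across, 18 mm high, origin at the centre of its underside.
There are look-alikes about, which are no part of the job. What is shaped like the jar_1 but purple is not meant. What is shaped like the jar_2 but green is not meant.

How it is judged (in metres and radians):
On the way, in this order (a step that is already met when the one before it is completed fails the run):
1. the jar with the loose ball, held clear of the bench away from the drive, is shaken so that its ball knocks inside (((distance between ball_geom and jar_1 below 0.07 m and height (world z) of jar_1 above 0.02 m and horizontal distance between jar_1 and socket above 0.08 m and contact force between ball_geom and jar_1 above 6 N) or (distance between ball_geom and jar_2 below 0.07 m and height (world z) of jar_2 above 0.02 m and horizontal distance between jar_2 and socket above 0.08 m and contact force between ball_geom and jar_2 above 6 N) or (distance between ball_geom and jar_3 below 0.07 m and height (world z) of jar_3 above 0.02 m and horizontal distance between jar_3 and socket above 0.08 m and contact force between ball_geom and jar_3 above 6 N))).
2. that jar stands in the drive's socket, pressed down against the spring (((distance between ball_geom and jar_1 below 0.07 m and z of jar_1 in the frame of mill_drive below 0.0638 m and horizontal distance between jar_1 and socket below 0.004 m) or (distance between ball_geom and jar_2 below 0.07 m and z of jar_2 in the frame of mill_drive below 0.0638 m and horizontal distance between jar_2 and socket below 0.004 m) or (distance between ball_geom and jar_3 below 0.07 m and z of jar_3 in the frame of mill_drive below 0.0638 m and horizontal distance between jar_3 and socket below 0.004 m))), for 0.05 s.
At the end, for the whole second after the job is handed in: The jar with the loose ball is caught in the drive's bayonet: its lugs within 0.2 rad of the drive's x, sprung up into the catch (underside 64.5 to 69 mm over the bench), within 3 mm of the socket's axis and upright; the other two jars stand upright on the bench (((distance between ball_geom and jar_1 below 0.07 m and z of jar_1 in the frame of mill_drive between 0.0645 and 0.069 m and horizontal distance between jar_1 and socket below 0.003 m and angle between the x axis of jar_1 and the x axis of mill_drive, either way round below 0.2 rad and angle between each of jar_1, jar_2, jar_3's own z axis and vertical below 0.06 rad and height (world z) of each of jar_2, jar_3 below 0.006 m) or (distance between ball_geom and jar_2 below 0.07 m and z of jar_2 in the frame of mill_drive between 0.0645 and 0.069 m and horizontal distance between jar_2 and socket below 0.003 m and angle between the x axis of jar_2 and the x axis of mill_drive, either way round below 0.2 rad and angle between each of jar_2, jar_1, jar_3's own z axis and vertical below 0.06 rad and height (world z) of each of jar_1, jar_3 below 0.006 m) or (distance between ball_geom and jar_3 below 0.07 m and z of jar_3 in the frame of mill_drive between 0.0645 and 0.069 m and horizontal distance between jar_3 and socket below 0.003 m and angle between the x axis of jar_3 and the x axis of mill_drive, either way round below 0.2 rad and angle between each of jar_3, jar_1, jar_2's own z axis and vertical below 0.06 rad and height (world z) of each of jar_1, jar_2 below 0.006 m))); the robot touches nothing.
It fails at once if a jar is moved or dropped faster than 0.7 m/s (not gentle) (linear speed of any of jar_1, jar_2, jar_3 above 0.7 m/s).
It fails at once if a jar is forced against the drive with over 50 N (contact force between any of jar_1, jar_2, jar_3 and mill_drive above 50 N).
It fails at once if a bystander (flask, timer, tape roll) is shifted by over 20 mm (distance of any of conical_flask, lab_timer, tape_roll from where it was at the start of the episode above 0.02 m).
It also fails if it takes over 72 s, if anything falls off the work surface, if the arm or the gripper's body presses on something with over 40 N, if the wrist force passes 120 N, or if a joint passes its speed limit or range.

## Robot

A 7-joint arm with a two-finger parallel gripper is mounted at the origin on a cart in front of the work surface, level with it; the furniture and walls round the work are solid. World frame = base frame: x ahead of the robot, y to its left, z up, the work surface at z = 0. Lengths are in mm, angles in rad, forces in N, time in s.
With the tool pointing down it reaches from about 350 to 900 mm from the base axis. Payload 8.1 kg.
Tool frame: the origin (TCP) lies on the centre line of the jaws, within the pads' length; the fingertips stand 11 mm ahead of it and the grasp point (between the pads) lies 8 mm behind it; x points along the fingers, z is the direction in which the jaws open and shut, and the axes are right-handed (so a half turn about x gives the same grasp; the last joint's range is limited). The gripper opens to 85 mm and grips with 20 to 120 N. Pads are 22 mm wide; open, the fingers measure 114 mm over their backs; the gripper's body (76 mm by 85 mm) begins 54 mm behind the grasp point. The pads swing forward as they close: fully open they stand 13 mm farther back than shut.
Start: joints at [1.048, 0.434, 0.025, 1.573, -0.012, 1.134, -0.075], TCP at [254.715, -570.755, 242.323] pointing down, gripper open.
Joint ranges: [-2.62, 2.62], [-0.44, 2.09], [-1.27, 1.32], [0.08, 2.57], [-1.32, 4.46], [0.12, 2], [-2.74, 2.74]. Speed limits (rad/s): [2.22, 2.22, 3.01, 3.01, 3.14, 3.14, 3.14].

## Interface

Orientations are given as a rotation vector (axis times angle).
In Python, from workcell import * gives the robot as it stands.
- The arm moves only by the tool send_rows, never from a script. Its argument "series" is one flat list of numbers, 7 for each row, row after row: the shift along the world's x, y, z in m, then the turn, a rotation vector about the world's x, y, z in rad, then the opening in per cent of the stroke, from 0 (shut) to 100 (fully open). In form: [dx, dy, dz, rx, ry, rz, fingers, dx, dy, dz, rx, ry, rz, fingers, ...]. A call has 1 to 12 rows; each row shifts and turns the commanded pose from where the row before left it; what a row does not reach is not made up. A row lasts 1/10 s, in which the tool goes at most 50 mm and 8.59 degrees, less where a joint would pass 70% of its speed; a pose out of reach is approached as far as the arm can. A call with a gripper value outside its range is refused whole. The fingers move at their own pace and stop on an object; "squeeze" is the grip in N (left out, the last holds). Time passes only in rows, so rows that do not move let the fingers close. It gives the time, the measured TCP pose, the force and the opening at its end, in the units of the state.
- state(): the state, without advancing time (a new reading comes with each control period).
- snapshot(name): name is "side" or "top" or "wrist"; returns a dict with "pixels" (420x560x3 uint8, red, green, blue), "fx", "fy", "cx", "cy" (pixels), "world_from_camera" (4x4, takes a point from camera to world coordinates); the wrist camera has in their place "T_tool_cam" (4x4, takes a point from camera to tool coordinates, whose origin is the TCP and whose axes are the tool frame's). Camera axes: x right, y up, looking along -z (the intrinsics and any distortion apply to the point x, -y, -z); pixel columns grow to the right and rows downward; lengths in mm; the calibration is good to about 2 mm. A picture is of the moment at which its call begins: read the wrist's pose just before it. There is no depth.
- finish_job(): hands the job in, once; it reports no verdict.
The state is a dict: "clock": time; "joint_positions": joint angles; "qvel": joint speeds; "joint_efforts": joint torques, N m; "ee_pos": TCP position; "orientation": TCP orientation; "ft_force": force on the tool from outside, world axes, zero at the start; "wrist_torque": the same for the moment, N m; "opening": finger opening in mm.
Only numpy, scipy, OpenCV 4.12 (cv2) and the standard library are available. Lean on these libraries where they do the work, as an engineer would, in place of code of your own. Each camera call takes 0.05 s, during which the arm holds its last target. There are 200 camera calls.

## Working session

There is one attempt and no reset: what is moved stays moved. The work goes in short steps, Python scripts to look and compute and a tool call to move; the robot and the scene stay as the last step left them, time stands still between calls to the robot, and variables do not carry over. Pictures are saved under pics/ and viewed, about 8 in all and at most 12, crops included, and the job is handed in when it is done.

Besides the shell and the picture viewer there is one more tool, called as name(argument=value, ...) on one line, values as JSON. send_rows: Moves the arm, as the interface text tells. Its arguments: {"type":"object","properties":{"series":{"type":"array"},"squeeze":{"type":"number"}},"required":["series"]}

```bash
mkdir -p pics; ls; cat > h.py <<'E'
from workcell import *
import numpy as np, cv2
from scipy.spatial.transform import Rotation as R
def snap(n,f):
    s=state(); d=snapshot(n); cv2.imwrite('pics/'+f+'.png',cv2.cvtColor(d['pixels'],cv2.COLOR_RGB2BGR))
    T=d.get('world_from_camera')
    if T is None:
        W=np.eye(4); W[:3,:3]=R.from_rotvec(s['orientation']).as_matrix(); W[:3,3]=s['ee_pos']; T=W@np.array(d['T_tool_cam'])
    d['T']=np.array(T); np.savez('pics/'+f+'.npz',T=d['T'],k=[d['fx'],d['fy'],d['cx'],d['cy']],px=d['pixels']); return d
def ld(f):
    z=np.load('pics/'+f+'.npz'); return dict(T=z['T'],fx=z['k'][0],fy=z['k'][1],cx=z['k'][2],cy=z['k'][3],pixels=z['px'])
def ray(d,u,v,z):
    r=d['T'][:3,:3]@np.array([(u-d['cx'])/d['fx'],-(v-d['cy'])/d['fy'],-1]); o=d['T'][:3,3]
    return o+r*(z-o[2])/r[2]
def proj(d,p):
    c=np.linalg.inv(d['T'])@np.append(p,1); return d['cx']+d['fx']*c[0]/-c[2], d['cy']-d['fy']*c[1]/-c[2]
E
python3 - <<'E'
from h import *
print(state())
for n in('top','side'):
    d=snap(n,n+'0'); print({k:v for k,v in d.items() if k!='pixels'})
a=[cv2.imread(f'pics/{n}0.png') for n in('top','side')]
E
```

```text
pics
{'clock': 0.0, 'joint_positions': array([ 1.04840644,  0.43520001,  0.02499129,  1.57412152, -0.01161068,
        1.13401482, -0.07510071]), 'qvel': array([ 0.00200948,  0.00185688, -0.0007308 ,  0.00037512, -0.00117477,
        0.00065024,  0.00170762]), 'joint_efforts': array([ 7.98976762e-04, -6.70471716e+01,  1.02528960e+00, -3.16213560e+01,
        1.54415873e-02,  1.23700494e-02, -2.71110059e-05]), 'ee_pos': array([ 254.46566555, -570.29786857,  241.53100371]), 'orientation': array([ 0.89553412,  1.38045361, -0.89430564]), 'ft_force': array([-0.55681475, -0.7241231 , -0.02322995]), 'wrist_torque': array([-0.01469861,  0.03091238, -0.04910377]), 'opening': 85.17738384559524}
{'fx': 437.5725512476427, 'fy': 437.5725512476427, 'cx': 281.803915509513, 'cy': 214.30397322532474, 'world_from_camera': array([[ 1.05774866e-02,  9.89951010e-01, -1.41014593e-01,
         3.41729969e+02],
       [-9.99921132e-01,  9.51661399e-03, -8.19539852e-03,
        -4.63254668e+01],
       [-6.77106159e-03,  1.41090158e-01,  9.89973596e-01,
         1.31382927e+03],
       [ 0.00000000e+00,  0.0
[... 518 characters left out ...]
om_camera': array([[-9.98590916e-01,  3.57046709e-02, -3.92601361e-02,
         4.54056351e+02],
       [-5.30077078e-02, -6.35935112e-01,  7.69919941e-01,
         9.21361380e+02],
       [ 2.52283903e-03,  7.70916149e-01,  6.36931649e-01,
         8.72343080e+02],
       [ 0.00000000e+00,  0.00000000e+00,  0.00000000e+00,
         1.00000000e+00]]), 'T': array([[-9.98590916e-01,  3.57046709e-02, -3.92601361e-02,
         4.54056351e+02],
       [-5.30077078e-02, -6.35935112e-01,  7.69919941e-01,
         9.21361380e+02],
       [ 2.52283903e-03,  7.70916149e-01,  6.36931649e-01,
         8.72343080e+02],
       [ 0.00000000e+00,  0.00000000e+00,  0.00000000e+00,
         1.00000000e+00]])}
```

View pics/top0.png

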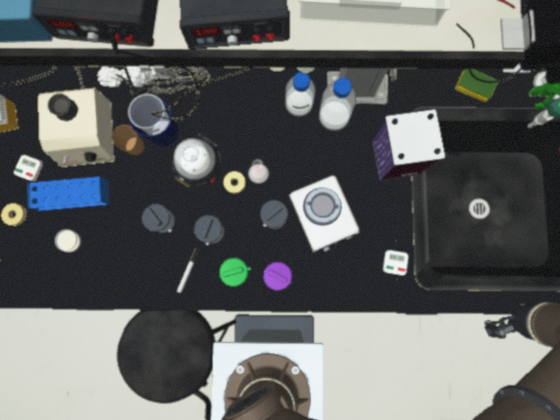

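View pics/side0.png

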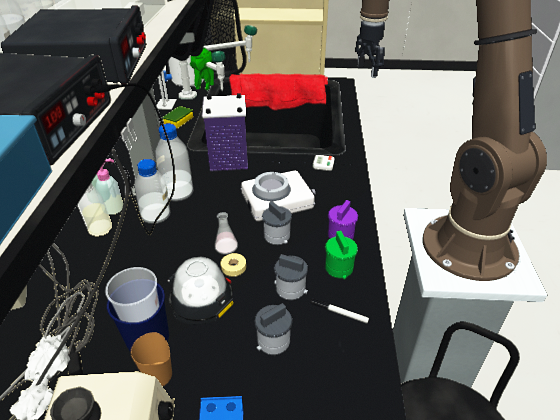

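Top view: three grey jars at (157,218), (208,229) and (273,214) fit the description. The green (233,272) and purple (277,275) ones are look-alikes. The drive ring is at (323,207), the timer at (396,262), the tape at (234,182) and the flask at (259,172). Next I'll enlarge that area to confirm.

```bash
python3 - <<'E'
from h import *
d=ld('top0')
im=cv2.cvtColor(d['pixels'],cv2.COLOR_RGB2BGR)
cv2.imwrite('pics/c1.png',cv2.resize(im[170:290,130:365],None,fx=3.4,fy=3.4,interpolation=cv2.INTER_CUBIC))
for n,u,v,z in[('j1',155,217,90),('j2',208,229,90),('j3',273,214,90),('gr',233,271,80),('pu',277,275,80),('ring',323,207,83),('timer',396,262,18),('knife',186,272,5)]: print(n,ray(d,u,v,z).round())
E
```

```text
j1 [505. 322.  90.]
j2 [472. 171.  90.]
j3 [517. -11.  90.]
gr [356.  99.  80.]
pu [346. -25.  80.]
ring [ 539. -153.   83.]
timer [ 388. -373.   18.]
knife [352. 247.   5.]
```

View pics/c1.png

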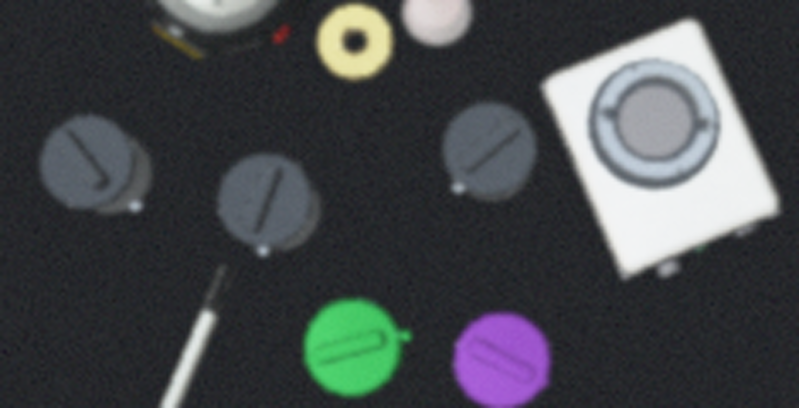

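Crop: three grey jars, with fins along (68,130)-(102,182), (280,170)-(257,232) and (520,130)-(467,172). The green and purple ones are excluded by colour. The drive's ring is at (653,123) with slots at (606,112) and (703,127).

```bash
python3 - <<'E'
from h import *
d=ld('top0')
print(R.from_rotvec(state()['orientation']).as_matrix().round(3))
f=lambda x,y,z:ray(d,130+x/3.4,170+y/3.4,z)
for n,c,a,b,z in[('j1',(86,162),(102,182),(68,130),77),('j2',(265,201),(257,232),(280,170),77),('j3',(489,150),(467,172),(520,130),77),('ring',(653,123),(703,127),(606,112),83),('body',(660,147),(625,277),(541,85),56)]:
    v=f(*b,z)-f(*a,z); print(n,f(*c,z).round(),'yaw',np.degrees(np.arctan2(v[1],v[0])).round(1))
E
```

```text
[[-0.001  0.913  0.408]
 [ 0.001  0.408 -0.913]
 [-1.    -0.    -0.001]]
j1 [505. 325.  77.] yaw 35.2
j2 [473. 174.  77.] yaw -18.5
j3 [518. -13.  77.] yaw -50.7
ring [ 542. -150.   83.] yaw 81.6
body [ 525. -159.   56.] yaw 23.8
```

send_rows(series=[0.0188, 0.0398, 0, 0, 0, 0.131, 100, 0.0188, 0.0398, 0, 0, 0, 0.131, 100, 0.0188, 0.0398, 0, 0, 0, 0.131, 100, 0.0188, 0.0398, 0, 0, 0, 0.131, 100, 0.0188, 0.0398, 0, 0, 0, 0.131, 100, 0.0188, 0.0398, 0, 0, 0, 0.131, 100, 0.0188, 0.0398, 0, 0, 0, 0.131, 100, 0.0188, 0.0398, 0, 0, 0, 0.131, 100, 0.0188, 0.0398, 0, 0, 0, 0.131, 100, 0.0188, 0.0398, 0, 0, 0, 0.131, 100, 0.0188, 0.0398, 0, 0, 0, 0.131, 100, 0.0188, 0.0398, 0, 0, 0, 0.131, 100], squeeze=100)

```text
clock: 1.3
ee_pos: [480.6, -91.5, 242.3]
orientation: [-0.334, 1.545, 0.334]
ft_force: [1.0, -1.5, 1.1]
opening: 85.6
```

send_rows(series=[0.0188, 0.0398, 0, 0, 0, 0.131, 100, 0.0188, 0.0398, 0, 0, 0, 0.131, 100, 0, 0, 0, 0, 0, 0, 100, 0, 0, 0, 0, 0, 0, 100])

```text
clock: 1.7
ee_pos: [517.8, -12.6, 241.9]
orientation: [-0.535, 1.504, 0.536]
ft_force: [0.6, -0.2, 0.0]
opening: 85.2
```

```bash
cat >> h.py <<'E'
def info():
    s=state(); M=R.from_rotvec(s['orientation']).as_matrix()
    print('t',round(s['clock'],2),'p',s['ee_pos'].round(1),'zyaw',np.degrees(np.arctan2(M[1,2],M[0,2])).round(2),'down',M[:2,0].round(4),'F',s['ft_force'].round(2),'M',s['wrist_torque'].round(3),'op',round(s['opening'],1),'j',s['joint_positions'].round(2)); return s
E
python3 - <<'E'
from h import *
info(); d=snap('wrist','w0')
for p in [(518,-13,77),(542,-150,83)]: print(proj(d,p))
E
```

```text
t 1.7 p [517.8 -12.6 241.9] zyaw 39.23 down [-0.0009  0.0004] F [ 0.56 -0.2   0.01] M [-0.071  0.014 -0.035] op 85.2 j [ 0.39  0.33 -0.6   1.79  0.21  1.08  0.4 ]
(np.float64(274.79109924654745), np.float64(190.10123715859385))
(np.float64(198.92125208652467), np.float64(323.4231328735577))
```

View pics/w0.png

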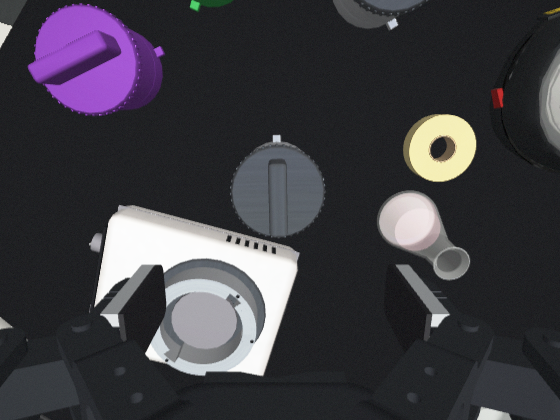

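The wrist view shows jar_3's cap centred at about (278,190), with the fin vertical in the image as planned. The drive ring is at (205,318) and the flask and tape are well clear. Next I'll get more exact values.

```bash
python3 - <<'E'
from h import *
d=ld('w0')
print(ray(d,278,190,77), ray(d,277.5,200,105),'fin yaw',(ray(d,278,235,105)-ray(d,277,161,105)))
print('fin ends',ray(d,277.5,160,105),ray(d,277.5,236,105))
print('flask', ray(d,408,220,5),'tape',ray(d,440,148,18))
print('ring', ray(d,205,318,83),'slots',ray(d,238,298,83),ray(d,172,352,83))
E
```

```text
[519.99569257 -11.25828276  77.        ] [520.3760236  -12.64135699 105.        ] fin yaw [ 36.97541733 -43.88998759   0.        ]
fin ends [501.23311662  10.69540562 105.        ] [538.61129429 -34.87163702 105.        ]
flask [656.77810496  37.6677252    5.        ] tape [622.9444495  108.74207624  18.        ]
ring [ 542.95217209 -142.09809287   83.        ] slots [ 553.59169621 -107.66715914   83.        ] [ 540.47482316 -189.86422591   83.        ]
```

send_rows(series=[0, 0, -0.03, 0, 0, 0, 100, 0, 0, -0.04, 0, 0, 0, 100, 0, 0, -0.04, 0, 0, 0, 100, 0, 0, -0.03, 0, 0, 0, 100, 0, 0, 0, 0, 0, 0, 100])

```text
clock: 2.25
ee_pos: [514.7, -15.8, 98.9]
orientation: [-0.532, 1.512, 0.534]
ft_force: [-0.3, -0.8, 0.3]
opening: 85.4
```

send_rows(series=[0, 0, 0, 0, 0, 0, 100, 0, 0, 0, 0, 0, 0, 100])

```text
clock: 2.45
ee_pos: [519.0, -14.0, 104.1]
orientation: [-0.534, 1.502, 0.532]
ft_force: [-0.4, -0.6, 0.0]
opening: 85.5
```

send_rows(series=[0.001, 0.001, -0.006, 0, 0, 0, 100, 0.001, 0, -0.006, 0, 0, 0, 100, 0, 0, 0, 0, 0, 0, 60, 0, 0, 0, 0, 0, 0, 30, 0, 0, 0, 0, 0, 0, 10, 0, 0, 0, 0, 0, 0, 10, 0, 0, 0, 0, 0, 0, 5, 0, 0, 0, 0, 0, 0, 5, 0, 0, 0, 0, 0, 0, 5])

```text
clock: 3.35
ee_pos: [520.3, -12.5, 90.6]
orientation: [-0.535, 1.503, 0.534]
ft_force: [0.6, -0.2, 3.7]
opening: 12.0
```

```bash
python3 -c "
from h import *
info()"
```

```text
t 3.35 p [520.3 -12.5  90.6] zyaw 39.12 down [0.0008 0.    ] F [ 0.61 -0.25  3.73] M [-0.103  0.007 -0.039] op 12.0 j [ 0.31  0.51 -0.52  1.96  0.36  0.76  0.26]
```

send_rows(series=[0, 0, 0.01, 0, 0, 0, 5, 0, 0, 0.02, 0, 0, 0, 5, 0, 0, 0.02, 0, 0, 0, 5, 0, 0, 0.01, 0, 0, 0, 5, 0, 0, 0, 0, 0, 0, 5, 0, 0, 0, 0, 0, 0, 5, 0, 0, 0, 0, 0, 0, 5, 0, 0, 0, 0, 0, 0, 5])

```text
clock: 4.15
ee_pos: [519.2, -12.6, 149.4]
orientation: [-0.534, 1.506, 0.535]
ft_force: [0.3, 0.4, -6.3]
opening: 12.1
```

```bash
cat >> h.py <<'E'
def mom(n=5):
    L=[]
    for i in range(n):
        s=state(); M=R.from_rotvec(s['orientation']).as_matrix()
        L.append(np.r_[M.T@s['wrist_torque'],s['ft_force'],s['ee_pos']]); snapshot('wrist')
    L=np.array(L); print('tool-frame M',L[:,:3].mean(0).round(4),'sd',L[:,:3].std(0).round(3),'F',L[:,3:6].mean(0).round(2),'p',L[:,6:].mean(0).round(1)); info()
E
python3 -c "
from h import *
mom()"
```

```text
tool-frame M [ 0.0097 -0.0144 -0.0005] sd [0.027 0.037 0.044] F [ 0.6   0.01 -7.18] p [519.5 -12.6 149.7]
t 4.4 p [519.8 -12.5 150.1] zyaw 39.13 down [-0.0004  0.0001] F [ 0.17 -0.31 -7.93] M [ 0.106 -0.054  0.01 ] op 12.2 j [ 0.35  0.43 -0.56  1.9   0.29  0.89  0.32]
```

send_rows(series=[0.023, 0.019, 0, 0, 0, 0, 5, 0.023, 0.019, 0, 0, 0, 0, 5, 0, 0, 0, 0, 0, 0, 5, 0, 0, 0, 0, 0, 0, 5, 0, 0, 0, 0, 0, 0, 5, 0, 0, 0, 0, 0, 0, 5, 0, 0, 0, 0, 0, 0, 5])

```text
clock: 5.1
ee_pos: [565.5, 24.7, 150.3]
orientation: [-0.534, 1.505, 0.534]
ft_force: [-0.6, -0.9, -7.4]
opening: 12.0
```

```bash
python3 -c "
from h import *
mom()"
```

```text
tool-frame M [-0.0045  0.0424  0.024 ] sd [0.026 0.021 0.019] F [ 0.09 -0.28 -7.58] p [565.7  24.9 150.4]
t 5.35 p [565.8  25.2 150.4] zyaw 39.11 down [ 0.0001 -0.0001] F [-0.97  0.59 -7.29] M [ 0.016 -0.005 -0.004] op 12.1 j [ 0.25  0.5  -0.55  1.79  0.31  0.94  0.25]
```

send_rows(series=[-0.023, -0.019, 0, 0, 0, 0, 5, -0.023, -0.019, 0, 0, 0, 0, 5, 0, 0, 0, 0, 0, 0, 5, 0, 0, 0, 0, 0, 0, 5, 0, 0, 0, 0, 0, 0, 5, 0, 0, 0, 0, 0, 0, 5, 0, 0, 0, 0, 0, 0, 5])

```text
clock: 6.05
ee_pos: [520.4, -11.9, 150.4]
orientation: [-0.535, 1.503, 0.535]
ft_force: [-1.1, 0.0, -7.1]
opening: 12.0
```

```bash
python3 -c "
from h import *
mom()"
```

```text
tool-frame M [ 0.0042 -0.0256 -0.0545] sd [0.014 0.037 0.042] F [-0.12 -0.42 -7.3 ] p [520.2 -12.1 150.3]
t 6.3 p [520.  -12.4 150.3] zyaw 39.14 down [-0.      0.0001] F [ 0.21 -0.66 -6.98] M [ 0.03  -0.026 -0.04 ] op 12.1 j [ 0.35  0.43 -0.56  1.9   0.29  0.89  0.32]
```

send_rows(series=[0.028, 0.023, 0, 0, 0, 0, 5, 0.028, 0.023, 0, 0, 0, 0, 5, 0, 0, 0, 0, 0, 0, 5, 0, 0, 0, 0, 0, 0, 5, 0, 0, 0, 0, 0, 0, 5, 0, 0, 0, 0, 0, 0, 5])

```text
clock: 6.9
ee_pos: [575.2, 32.5, 150.1]
orientation: [-0.534, 1.505, 0.533]
ft_force: [-0.3, -0.5, -7.2]
opening: 12.1
```

```bash
python3 -c "
from h import *
mom(14)"
```

```text
tool-frame M [0.0101 0.0511 0.0257] sd [0.032 0.024 0.017] F [ 0.05  0.14 -7.48] p [575.7  33.1 150.3]
t 7.6 p [575.9  33.5 150.3] zyaw 39.13 down [0. 0.] F [-0.87  0.95 -6.71] M [-0.025  0.063 -0.014] op 12.2 j [ 0.24  0.51 -0.55  1.77  0.32  0.95  0.24]
```

send_rows(series=[-0.028, -0.023, 0, 0, 0, 0, 5, -0.028, -0.023, 0, 0, 0, 0, 5, 0, 0, 0, 0, 0, 0, 5, 0, 0, 0, 0, 0, 0, 5, 0, 0, 0, 0, 0, 0, 5, 0, 0, 0, 0, 0, 0, 5])

```text
clock: 8.2
ee_pos: [520.8, -11.6, 150.5]
orientation: [-0.535, 1.502, 0.535]
ft_force: [0.3, -0.7, -8.2]
opening: 12.0
```

```bash
python3 -c "
from h import *
mom(14)"
```

```text
tool-frame M [-0.0137 -0.0554 -0.0009] sd [0.033 0.039 0.04 ] F [-0.03 -0.01 -7.44] p [520.2 -12.2 150.3]
t 8.9 p [519.9 -12.5 150.3] zyaw 39.13 down [0.0001 0.    ] F [-0.8   0.65 -7.48] M [ 0.059 -0.048  0.025] op 12.3 j [ 0.35  0.43 -0.57  1.9   0.29  0.89  0.32]
```

send_rows(series=[-0.004, -0.004, 0, 0, 0, 0, 5, -0.008, -0.007, 0, 0, 0, 0, 5, -0.01, -0.008, 0, 0, 0, 0, 5, -0.01, -0.008, 0, 0, 0, 0, 5, -0.008, -0.007, 0, 0, 0, 0, 5, -0.004, -0.002, 0, 0, 0, 0, 5, 0, 0, 0, 0, 0, 0, 5, 0, 0, 0, 0, 0, 0, 5, 0, 0, 0, 0, 0, 0, 5])

```text
clock: 9.8
ee_pos: [476.5, -48.1, 150.5]
orientation: [-0.535, 1.503, 0.535]
ft_force: [0.2, 1.1, -7.8]
opening: 12.5
```

send_rows(series=[0.022, 0.018, 0, 0, 0, 0, 5, 0.022, 0.018, 0, 0, 0, 0, 5, 0, 0, 0, 0, 0, 0, 5, 0, 0, 0, 0, 0, 0, 5, 0, 0, 0, 0, 0, 0, 5, 0, 0, 0, 0, 0, 0, 5])

```text
clock: 10.4
ee_pos: [519.3, -13.2, 150.1]
orientation: [-0.534, 1.505, 0.534]
ft_force: [0.4, -0.1, -6.3]
opening: 12.0
```

```bash
python3 -c "
from h import *
mom(14)
d=snap('wrist','w1')
s=state();M=R.from_rotvec(s['orientation']).as_matrix()
print(proj(d,s['ee_pos']+M@[14,0,0]))"
```

```text
tool-frame M [ 0.0059  0.0548 -0.0248] sd [0.06  0.031 0.042] F [-0.14 -0.01 -7.05] p [519.7 -12.8 150.3]
t 11.1 p [519.9 -12.6 150.3] zyaw 39.13 down [0. 0.] F [ 1.26  0.09 -6.88] M [-0.081 -0.011 -0.029] op 12.0 j [ 0.35  0.43 -0.57  1.9   0.29  0.89  0.32]
(np.float64(274.70384315087733), np.float64(267.42417216621175))
```

View pics/w1.png

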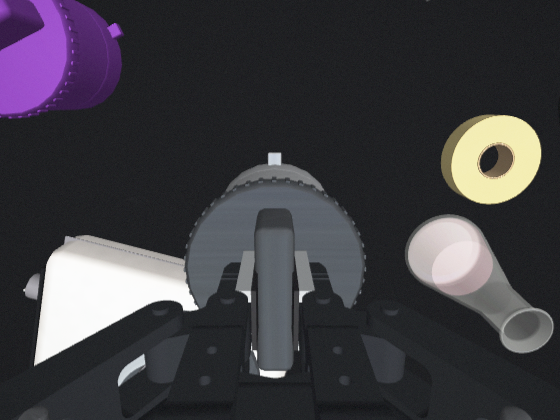

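Same position, but the moment is +0.055 here against −0.055 after the opposite stroke, so jar_3's ball rolls. The picture shows the fin held from (275,209) to (275,370), with the cap spanning columns 187 to 365 and its top edge at row 180. From this I'll work out the jar's offset in the tool and refine the socket position.

```bash
python3 - <<'E'
from h import *
d=ld('w1'); s=state();p=s['ee_pos'];M=R.from_rotvec(s['orientation']).as_matrix()
t=lambda u,v,dz:(M.T@(ray(d,u,v,p[2]+dz)-p)).round(1)
print('fin ends',t(275,209,14.4),t(275,370,14.4)); print('cap L R',t(187,265,-13.6),t(365,265,-13.6),'top',t(275,184,-13.6),t(275,180,-24.6))
# dots on cap boundary for circle fit
g=cv2.cvtColor(d['pixels'],cv2.COLOR_RGB2GRAY)
print(np.unique(g[120:130,250:300])[:5], g[150:215:3,275])
# ring in top/side/w0: ellipse fits
w=ld('w0')
for n,dd,box in(('top',ld('top0'),(300,185,347,228)),('w0',w,(140,240,285,385)),('side',ld('side0'),(245,165,300,205))):
    x0,y0,x1,y1=box; im=dd['pixels'][y0:y1,x0:x1]
    cv2.imwrite(f'pics/r_{n}.png',cv2.cvtColor(im,cv2.COLOR_RGB2BGR))
A=[cv2.resize(cv2.imread(f'pics/r_{n}.png'),(400,int(400*h))) for n,h in(('top',43/47),('w0',1))]
h=max(a.shape[0] for a in A); A=[cv2.copyMakeBorder(a,0,h-a.shape[0],0,0,0) for a in A]
cv2.imwrite('pics/rings.png',np.hstack(A))
E
```

```text
fin ends [-14.4  34.2   0.1] [-14.4 -28.9   0.1]
cap L R [ 13.6   1.3 -37.6] [13.6  1.3 38.7] top [13.6 36.7  0.1] [24.6 36.1  0.1]
[26 27 28 29 30] [ 29 181 206 207 207 127 134 120 120  70  91  71  92  98  96  98  97  99
  99 100  59  59]
```

View pics/rings.png

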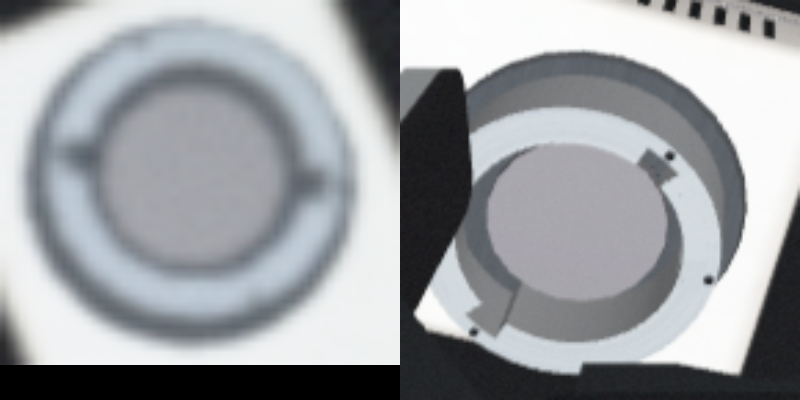

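```bash
python3 - <<'E'
from h import *
d=ld('w1'); s=state();p=s['ee_pos'];M=R.from_rotvec(s['orientation']).as_matrix()
t=lambda u,v,dz:(M.T@(ray(d,u,v,p[2]+dz)-p)).round(1)
print('cam',(M.T@(d['T'][:3,3]-p)).round(1),'axis',(M.T@-d['T'][:3,2]).round(3))
print('fin end bottom',t(275,209,-13.6),'cap edge',t(275,187,-13.6),'cap low edge',t(275,177,-24.6),'lug tip z10',t(275,153,-80.6),'z4 ',t(275,153,-86.6))
g=cv2.cvtColor(d['pixels'],cv2.COLOR_RGB2GRAY); print(g[200:262:2,275]); print(g[356:380,275]); print(g[148:160,275])
w=ld('w0')
print('pad L in w0 etc: slot marks (w0)')
# rings: crop pixel -> full
f=lambda x,y:(140+x*145/400,240+y*145/400)
for n,q,z in(('slotA',(657,168),83),('slotB',(494,310),83),('dotA',(670,156),83),('dotB',(474,332),83),('dot2',(708,280),83)):
    print(n,ray(w,*f(q[0]-400,q[1]),z).round(1))
# inner bore ellipse at top edge & outer edge
P=[(720,250),(565,107),(470,140)]
for q in[(565,107),(715,215),(718,270),(700,310),(575,373)]: print('outer',ray(w,*f(q[0]-400,q[1]),83).round(1))
for q in[(575,142),(635,170),(680,240),(575,342),(640,325)]: print('bore',ray(w,*f(q[0]-400,q[1]),83).round(1))
t0=ld('top0'); ft=lambda x,y:(300+x*47/400,185+y*47/400)
for q in[(190,18),(190,340),(28,180),(356,180)]: print('top outer',ray(t0,*ft(*q),83).round(1))
for q in[(80,155),(310,182)]: print('top slots',ray(t0,*ft(*q),83).round(1))
E
```

```text
cam [-1.318e+02  6.760e+01  1.000e-01] axis [ 0.963 -0.268 -0.001]
fin end bottom [13.6 26.2  0.1] cap edge [13.6 35.5  0.1] cap low edge [24.6 37.4  0.1] lug tip z10 [80.6 40.6  0.1] z4  [86.6 39.9  0.1]
[ 98 101  99  98  71  59  60  60  60  62  60  61  59  62  78  95  96  96
  98  96  97  98  97  96 100  99  96  97  99  96 100]
[ 97  96  96  96  97  98  97  95  96  95  98  98  92  81 113 238 250 249
 249 249 248 203  95  38]
[ 30  36  29  34  94 181 206 205 206 205 206 207]
pad L in w0 etc: slot marks (w0)
slotA [ 552.  -112.6   83. ]
slotB [ 542.2 -189.    83. ]
dotA [ 552.6 -106.6   83. ]
dotB [ 541.9 -200.3   83. ]
dot2 [ 590.2 -134.7   83. ]
outer [ 516.7 -113.9   83. ]
outer [ 576.9 -114.2   83. ]
outer [ 590.4 -129.7   83. ]
outer [ 595.3 -145.5   83. ]
outer [ 577.9 -192.    83. ]
bore [ 526.3 -121.8   83. ]
bore [ 547.  -117.6   83. ]
bore [ 573.8 -128.7   83. ]
bore [ 570.5 -182.    83. ]
bore [ 583.4 -162.8   83. ]
top outer [ 596.8 -151.4   83. ]
top outer [ 487.7 -151.1   83. ]
top outer [541.1 -97.1  83. ]
top outer [ 542.1 -206.7   83. ]
top slots [ 549.7 -114.5   83. ]
top slots [ 541.3 -191.4   83. ]
```

send_rows(series=[0, 0, 0.01, 0, 0, 0, 5, 0, 0, 0.015, 0, 0, 0, 5, 0, 0, 0.015, 0, 0, 0, 5, 0, 0, 0.01, 0, 0, 0, 5, 0.001, -0.008, 0, 0, 0, -0.05, 5, 0.003, -0.018, 0, 0, 0, -0.1, 5, 0.004, -0.022, 0, 0, 0, -0.13, 5, 0.004, -0.022, 0, 0, 0, -0.13, 5, 0.004, -0.022, 0, 0, 0, -0.13, 5, 0.004, -0.022, 0, 0, 0, -0.13, 5, 0.003, -0.017, 0, 0, 0, -0.08, 5, 0.001, -0.006, 0, 0, 0, -0.045, 5])

```text
clock: 12.35
ee_pos: [543.4, -153.0, 199.4]
orientation: [0.094, 1.57, -0.096]
ft_force: [-0.1, -1.3, -7.4]
opening: 12.2
```

send_rows(series=[0, 0, 0, 0, 0, 0, 5, 0, 0, 0, 0, 0, 0, 5, 0, 0, 0, 0, 0, 0, 5, 0, 0, 0, 0, 0, 0, 5])

```text
clock: 12.75
ee_pos: [543.9, -148.9, 200.3]
orientation: [0.087, 1.569, -0.087]
ft_force: [0.1, -0.5, -7.0]
opening: 12.4
```

```bash
python3 - <<'E'
from h import *
info(); d=snap('wrist','w2'); e=snap('side','s2')
im=cv2.imread('pics/w2.png')[60:300,130:420]; cv2.imwrite('pics/w2c.png',cv2.resize(im,None,fx=2.4,fy=2.4,interpolation=cv2.INTER_CUBIC))
E
```

```text
t 12.75 p [ 543.9 -148.9  200.3] zyaw -6.34 down [-0.0001  0.0003] F [ 0.09 -0.49 -6.95] M [ 0.046  0.068 -0.05 ] op 12.4 j [ 0.44  0.41 -0.36  1.76  0.17  1.01 -0.1 ]
```

View pics/w2c.png

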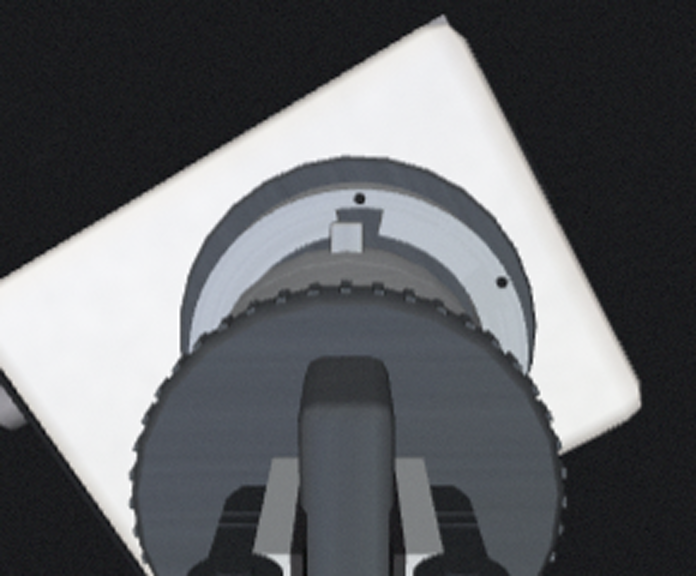

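The crop shows the lug at (347,237) and the slot's outer end at x 336–383, y 209, with its dot at (360,199). The lug is a few mm left of the slot.

```bash
python3 - <<'E'
from h import *
from scipy.optimize import least_squares
d=ld('w2'); s=state();p=s['ee_pos'];M=R.from_rotvec(s['orientation']).as_matrix()
t=lambda x,y,z:(M.T@(ray(d,130+x/2.4,60+y/2.4,z)-p))[1:].round(1)
print('lug tip L,R (y,z)',t(330,223,119.7),t(363,223,119.7))
print('slot end L,R',t(336,209,83),t(383,208,83),'dotA',t(360,199,83),'dot2',t(502,282,83))
# ring edge: blue-ish bright face: hue mask
im=cv2.cvtColor(cv2.imread('pics/w2.png'),cv2.COLOR_BGR2HSV)
m=((im[...,2]>140)&(im[...,1]>18)).astype(np.uint8)
print(m.sum(), [im[int(60+y/2.4),int(130+x/2.4)].tolist() for x,y in((300,215),(480,240),(360,170),(250,120))])
P=np.array([t(*q,83) for q in((360,187),(282,206),(222,258),(190,330),(452,215),(505,275),(530,340))])
for r in(49.5,None):
    f=lambda v:np.hypot(*(P-v[:2]).T)-(r or v[2]); o=least_squares(f,[0,0,49]); print('ring centre (y,z)',o.x.round(1),o.fun.round(1))
print('cap',t(347,290,p[2]-13.6),t(134,480,p[2]-13.6),t(562,480,p[2]-13.6))
print('M y,z axes',M[:2,1:].round(3))
E
```

```text
lug tip L,R (y,z) [40.9 -4.1] [40.9  3.8]
slot end L,R [40.1 -3.1] [40.4 10. ] dotA [42.9  3.6] dot2 [19.4 44.3]
2723 [[110, 23, 202], [104, 18, 186], [113, 32, 97], [113, 36, 28]]
ring centre (y,z) [-3.7  3.4 49. ] [ 0.4  0.1 -0.4  0.3  0.  -0.8  0.7]
ring centre (y,z) [-4.   3.4 49.7] [ 0.4  0.2 -0.4  0.1  0.1 -0.9  0.5]
cap [38.3  0. ] [  3.8 -37.8] [ 3.9 38.3]
M y,z axes [[ 0.111  0.994]
 [ 0.994 -0.111]]
```

send_rows(series=[0.0016, -0.0012, -0.005, 0, 0, 0, 5, 0.0016, -0.0012, -0.01, 0, 0, 0, 5, 0, 0, -0.005, 0, 0, 0, 5, 0, 0, 0, 0, 0, 0, 5, 0, 0, 0, 0, 0, 0, 5, 0, 0, 0, 0, 0, 0, 5, 0, 0, 0, 0, 0, 0, 5])

```text
clock: 13.55
ee_pos: [547.3, -152.0, 180.6]
orientation: [0.088, 1.568, -0.088]
ft_force: [0.4, -1.3, -7.5]
opening: 12.0
```

```bash
python3 - <<'E'
from h import *
info(); d=snap('wrist','w3')
im=cv2.imread('pics/w3.png')[90:220,190:370]; cv2.imwrite('pics/w3c.png',cv2.resize(im,None,fx=4,fy=4,interpolation=cv2.INTER_CUBIC))
E
```

```text
t 13.55 p [ 547.3 -152.   180.6] zyaw -6.42 down [ 0.0007 -0.0001] F [ 0.36 -1.34 -7.54] M [ 0.011  0.104 -0.073] op 12.0 j [ 0.44  0.43 -0.36  1.77  0.18  0.97 -0.1 ]
```

View pics/w3c.png

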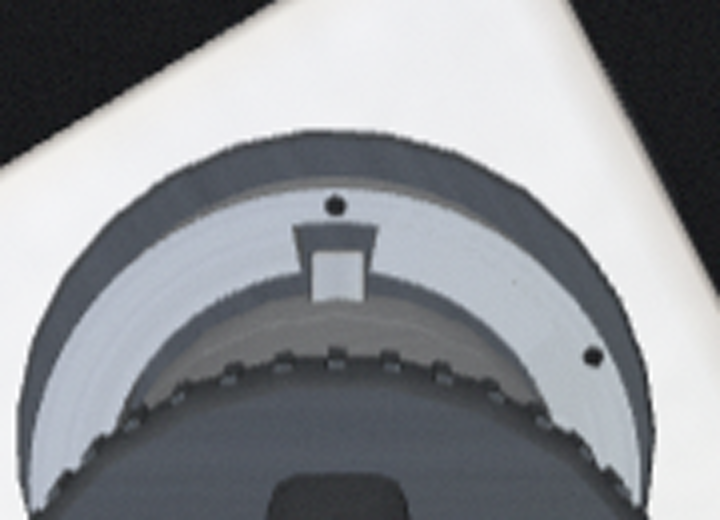

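Lug at x 312–364 (tip row 250), slot at x 293–377 (end row 225): laterally aligned to within about 0.5 mm. Checking the radial offset.

```bash
python3 - <<'E'
from h import *
from scipy.optimize import least_squares
d=ld('w3'); s=state();p=s['ee_pos'];M=R.from_rotvec(s['orientation']).as_matrix()
t=lambda x,y,z:(M.T@(ray(d,190+x/4,90+y/4,z)-p))[1:].round(1)
zl=p[2]-80.6
print('lug',t(312,250,zl),t(364,250,zl),'base of lug tip z4',t(338,250,zl-6))
print('slot',t(293,225,83),t(377,225,83),'dot',t(336,206,83))
P=np.array([t(*q,83) for q in((336,189),(220,215),(140,270),(75,350),(40,440),(30,505),(450,215),(560,305),(610,380),(635,450))])
for r in(49.5,None):
    f=lambda v:np.hypot(*(P-v[:2]).T)-(r or v[2]); o=least_squares(f,[0,0,49]); print('ring (y,z)',o.x.round(2),o.fun.round(1))
B=np.array([t(*q,83) for q in((270,285),(220,308),(150,370),(122,425),(380,280),(450,306),(510,355),(548,415))])
f=lambda v:np.hypot(*(B-v[:2]).T)-37.2; o=least_squares(f,[0,0]); print('bore (y,z)',o.x.round(2),o.fun.round(1))
info()
E
```

```text
lug [40.9 -3.7] [40.9  3.8] base of lug tip z4 [40.2  0.1]
slot [42.6 -6.9] [42.6  6.1] dot [45.5 -0.2]
ring (y,z) [-2.76 -0.45 49.  ] [ 1.4  0.6 -0.6 -1.  -0.9  0.1  0.6 -1.2 -1.  -0.2]
ring (y,z) [-1.6  -0.56 48.62] [ 1.1  0.3 -0.7 -0.9 -0.4  0.9  0.5 -1.  -0.5  0.6]
bore (y,z) [-2.64 -0.17] [ 0.2 -0.1 -0.  -0.2  0.2 -0.  -0.2 -0.1]
t 13.6 p [ 547.3 -152.   180.6] zyaw -6.42 down [ 0.0006 -0.0001] F [-0.64  0.01 -7.  ] M [-0.018  0.091 -0.115] op 12.1 j [ 0.44  0.43 -0.36  1.77  0.18  0.97 -0.1 ]
```

send_rows(series=[-0.0003, -0.0005, -0.003, 0, 0, 0, 5, 0, 0, -0.003, 0, 0, 0, 5, 0, 0, -0.002, 0, 0, 0, 5, 0, 0, -0.001, 0, 0, 0, 5, 0, 0, 0, 0, 0, 0, 5, 0, 0, 0, 0, 0, 0, 5])

```text
clock: 14.2
ee_pos: [546.9, -152.5, 171.3]
orientation: [0.088, 1.569, -0.088]
ft_force: [0.1, -0.8, -7.7]
opening: 12.2
```

send_rows(series=[0, 0, -0.001, 0, 0, 0, 5, 0, 0, -0.001, 0, 0, 0, 5, 0, 0, 0, 0, 0, 0, 5])

```text
clock: 14.5
ee_pos: [546.7, -152.5, 169.2]
orientation: [0.088, 1.569, -0.088]
ft_force: [0.9, -0.1, -7.8]
opening: 11.8
```

send_rows(series=[0, 0, -0.001, 0, 0, 0, 5, 0, 0, -0.001, 0, 0, 0, 5, 0, 0, 0, 0, 0, 0, 5])

```text
clock: 14.8
ee_pos: [546.7, -152.5, 167.1]
orientation: [0.088, 1.569, -0.088]
ft_force: [-0.1, 0.2, -7.0]
opening: 11.9
```

send_rows(series=[0, 0, -0.0015, 0, 0, 0, 5, 0, 0, -0.0015, 0, 0, 0, 5, 0, 0, -0.0015, 0, 0, 0, 5, 0, 0, -0.0015, 0, 0, 0, 5, 0, 0, 0, 0, 0, 0, 5, 0, 0, 0, 0, 0, 0, 5])

```text
clock: 15.4
ee_pos: [546.8, -152.5, 161.3]
orientation: [0.088, 1.569, -0.088]
ft_force: [0.8, -0.8, -6.9]
opening: 12.2
```

send_rows(series=[0, 0, -0.0015, 0, 0, 0, 5, 0, 0, -0.0015, 0, 0, 0, 5, 0, 0, -0.0015, 0, 0, 0, 5, 0, 0, 0, 0, 0, 0, 5, 0, 0, 0, 0, 0, 0, 5])

```text
clock: 15.9
ee_pos: [547.2, -152.4, 157.3]
orientation: [0.088, 1.568, -0.088]
ft_force: [-2.7, 0.5, 4.6]
opening: 12.0
```

```bash
python3 -c "
from h import *
info()"
```

```text
t 15.9 p [ 547.2 -152.4  157.3] zyaw -6.42 down [ 0.0009 -0.0002] F [-2.69  0.5   4.57] M [ 0.221  0.652 -0.037] op 12.0 j [ 0.43  0.46 -0.35  1.8   0.19  0.92 -0.11]
```

send_rows(series=[-0.0005, 0, -0.0015, 0, 0, 0, 5, 0, 0, -0.0015, 0, 0, 0, 5, 0, 0, 0, 0, 0, 0, 5, 0, 0, 0, 0, 0, 0, 5])

```text
clock: 16.3
ee_pos: [547.1, -152.5, 154.4]
orientation: [0.088, 1.567, -0.088]
ft_force: [-1.4, 0.3, 5.8]
opening: 12.3
```

send_rows(series=[0, 0, -0.0015, 0, 0, 0, 5, 0, 0, -0.0007, 0, 0, 0, 5, 0, 0, 0, 0, 0, 0, 5, 0, 0, 0, 0, 0, 0, 5])

```text
clock: 16.7
ee_pos: [547.1, -152.5, 152.3]
orientation: [0.088, 1.567, -0.088]
ft_force: [-2.5, 0.2, 6.4]
opening: 12.1
```

```bash
python3 -c "
from h import *
info()"
```

```text
t 16.7 p [ 547.1 -152.5  152.3] zyaw -6.42 down [ 0.0017 -0.0003] F [-2.53  0.19  6.44] M [ 0.227  0.605 -0.072] op 12.1 j [ 0.43  0.46 -0.35  1.8   0.2   0.91 -0.12]
```

send_rows(series=[0, 0, 0, 0, 0, -0.05, 5, 0, 0, 0, 0, 0, -0.05, 5, 0.0002, -0.0001, 0, 0, 0, -0.08, 5, 0.0002, -0.0001, 0, 0, 0, -0.08, 5, 0, 0, 0, 0, 0, 0, 5])

```text
clock: 17.2
ee_pos: [547.7, -152.4, 152.5]
orientation: [0.294, 1.548, -0.294]
ft_force: [-0.8, 1.5, 6.6]
opening: 12.1
```

```bash
python3 -c "
from h import *
info()"
```

```text
t 17.2 p [ 547.7 -152.4  152.5] zyaw -21.46 down [ 0.0023 -0.0002] F [-0.84  1.47  6.56] M [ 0.367  0.472 -0.125] op 12.1 j [ 0.39  0.45 -0.29  1.8   0.16  0.9  -0.35]
```

Turning freely with little torque, so I'll continue to the stop.

send_rows(series=[0.0002, -0.0001, 0, 0, 0, -0.1, 5, 0.0002, -0.0002, 0, 0, 0, -0.1, 5, 0.0002, -0.0002, 0, 0, 0, -0.1, 5, 0.0002, -0.0002, 0, 0, 0, -0.1, 5, 0, 0, 0, 0, 0, 0, 5])

```text
clock: 17.7
ee_pos: [548.4, -152.8, 152.4]
orientation: [0.606, 1.483, -0.605]
ft_force: [-1.4, 2.5, 6.3]
opening: 12.1
```

```bash
python3 -c "
from h import *
info()"
```

```text
t 17.7 p [ 548.4 -152.8  152.4] zyaw -44.4 down [0.0019 0.0001] F [-1.42  2.45  6.35] M [ 0.613  0.515 -0.114] op 12.1 j [ 0.32  0.45 -0.19  1.81  0.1   0.9  -0.69]
```

send_rows(series=[0.0001, -0.0002, 0, 0, 0, -0.1, 5, 0.0001, -0.0001, 0, 0, 0, -0.1, 5, 0, -0.0001, 0, 0, 0, -0.1, 5, 0, 0, 0, 0, 0, 0, 5, 0, 0, 0, 0, 0, 0, 5])

```text
clock: 18.2
ee_pos: [548.7, -153.1, 152.4]
orientation: [0.835, 1.403, -0.833]
ft_force: [-1.0, 2.9, 6.8]
opening: 12.1
```

```bash
python3 -c "
from h import *
info()"
```

```text
t 18.2 p [ 548.7 -153.1  152.4] zyaw -61.41 down [0.0021 0.0002] F [-1.03  2.87  6.8 ] M [ 0.691  0.392 -0.156] op 12.1 j [ 0.26  0.44 -0.12  1.81  0.06  0.89 -0.95]
```

send_rows(series=[0, 0.0003, 0, 0, 0, -0.05, 5, 0, 0.0003, 0, 0, 0, -0.04, 5, 0, 0, 0, 0, 0, 0, 5, 0, 0, 0, 0, 0, 0, 5])

```text
clock: 18.6
ee_pos: [548.8, -153.1, 152.5]
orientation: [0.904, 1.373, -0.902]
ft_force: [-1.2, 0.2, 6.9]
opening: 12.3
```

```bash
python3 -c "
from h import *
info()"
```

```text
t 18.6 p [ 548.8 -153.1  152.5] zyaw -66.57 down [ 0.0024 -0.0003] F [-1.15  0.23  6.93] M [ 0.377  0.371 -0.006] op 12.3 j [ 0.25  0.44 -0.09  1.81  0.05  0.89 -1.03]
```

send_rows(series=[0, 0, 0, 0, 0, -0.04, 5, 0, 0, 0, 0, 0, 0, 5, 0, 0, 0, 0, 0, 0, 5])

```text
clock: 18.9
ee_pos: [548.8, -153.0, 152.5]
orientation: [0.934, 1.359, -0.932]
ft_force: [-1.0, 1.4, 7.1]
opening: 12.2
```

```bash
python3 -c "
from h import *
info()"
```

```text
t 18.9 p [ 548.8 -153.   152.5] zyaw -68.84 down [ 0.0025 -0.0003] F [-1.02  1.44  7.14] M [0.405 0.317 0.187] op 12.2 j [ 0.24  0.44 -0.09  1.81  0.05  0.89 -1.07]
```

send_rows(series=[0, 0, 0.001, 0, 0, -0.01, 5, 0, 0, 0.001, 0, 0, 0, 5, 0, 0, 0.001, 0, 0, 0, 5, 0, 0, 0.001, 0, 0, 0, 5, 0, 0, 0, 0, 0, 0, 5, 0, 0, 0, 0, 0, 0, 5])

```text
clock: 19.5
ee_pos: [548.5, -153.0, 156.0]
orientation: [0.941, 1.357, -0.94]
ft_force: [2.4, 1.1, 5.1]
opening: 12.0
```

send_rows(series=[0, 0, 0.001, 0, 0, 0, 5, 0, 0, 0.001, 0, 0, 0, 5, 0, 0, 0, 0, 0, 0, 5, 0, 0, 0, 0, 0, 0, 5])

```text
clock: 19.9
ee_pos: [548.3, -152.9, 157.6]
orientation: [0.941, 1.357, -0.94]
ft_force: [4.2, 2.0, 1.0]
opening: 12.1
```

```bash
python3 -c "
from h import *
info()"
```

```text
t 19.9 p [ 548.3 -152.9  157.6] zyaw -69.44 down [0.001  0.0002] F [4.24 1.96 1.02] M [ 0.514 -1.109  0.212] op 12.1 j [ 0.24  0.43 -0.08  1.81  0.04  0.9  -1.08]
```

send_rows(series=[0, 0, 0.0008, 0, 0, 0, 5, 0, 0, 0.0007, 0, 0, 0, 5, 0, 0, 0, 0, 0, 0, 5, 0, 0, 0, 0, 0, 0, 5])

```text
clock: 20.3
ee_pos: [548.2, -152.8, 157.8]
orientation: [0.941, 1.358, -0.94]
ft_force: [8.7, 1.4, -12.5]
opening: 12.2
```

```bash
python3 -c "
from h import *
info()"
```

```text
t 20.3 p [ 548.2 -152.8  157.8] zyaw -69.43 down [0.0001 0.0005] F [  8.75   1.37 -12.5 ] M [ 0.313 -2.132  0.092] op 12.2 j [ 0.24  0.43 -0.08  1.81  0.04  0.9  -1.08]
```

send_rows(series=[0.0004, 0, -0.0012, 0, 0, 0, 5, 0, 0, 0, 0, 0, 0, 5, 0, 0, 0, 0, 0, 0, 30, 0, 0, 0, 0, 0, 0, 60, 0, 0, 0, 0, 0, 0, 100, 0, 0, 0, 0, 0, 0, 100, 0, 0, 0, 0, 0, 0, 100, 0, 0, 0, 0, 0, 0, 100])

```text
clock: 21.1
ee_pos: [548.0, -153.2, 157.9]
orientation: [0.941, 1.358, -0.941]
ft_force: [0.1, -0.2, -0.6]
opening: 85.4
```

send_rows(series=[0, 0, 0.01, 0, 0, 0, 100, 0, 0, 0.02, 0, 0, 0, 100, 0, 0, 0.03, 0, 0, 0, 100, 0, 0, 0.03, 0, 0, 0, 100, 0, 0, 0.01, 0, 0, 0, 100, 0, 0, 0, 0, 0, 0, 100, 0, 0, 0, 0, 0, 0, 100, 0, 0, 0, 0, 0, 0, 100])

```text
clock: 21.9
ee_pos: [547.4, -153.0, 256.6]
orientation: [0.94, 1.36, -0.942]
ft_force: [-0.4, 0.1, -0.3]
opening: 85.2
```

```bash
python3 - <<'E'
from h import *
info(); d=snap('wrist','w4'); snap('side','s4')
print('socket/cap pred',proj(d,(547,-153,144)))
a=cv2.imread('pics/w4.png'); b=cv2.imread('pics/s4.png')[150:370,220:370]
b=cv2.resize(b,(286,420),interpolation=cv2.INTER_CUBIC); cv2.imwrite('pics/end.png',cv2.resize(np.hstack([a,b]),None,fx=.94,fy=.94))
E
```

```text
t 21.9 p [ 547.4 -153.   256.6] zyaw -69.44 down [-0.0022  0.0004] F [-0.45  0.12 -0.3 ] M [-0.006 -0.024 -0.002] op 85.2 j [ 0.24  0.34 -0.08  1.69  0.03  1.12 -1.06]
socket/cap pred (np.float64(274.1841674197611), np.float64(206.63181798563815))
```

View pics/end.png

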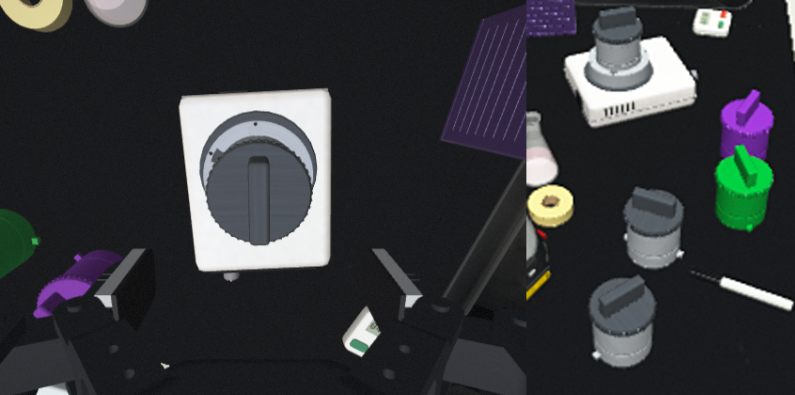

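The wrist view shows the jar upright in the ring with its fin (about (258,200)) along the drive's long axis. The side view shows the other two jars standing, with the bystanders in place. Handing in.

```bash
python3 -c "
from h import *
print(finish_job())"
```

```text
the job is handed in; nothing more can be done
None
```

I found the jar with the loose ball, locked it on the mill drive and handed the job in at about 22 s; no verdict is reported.

- **Finding the jar:** It was the grey jar nearest the drive, the first one I picked up. Opposite sideways strokes shifted its moment by 0.107 and 0.110 N m, against the 0.1 N m stated. The second comparison was made at the same spot, so it was not an effect of position. The other two jars were never touched.
- **Locking it:** Its underside was pressed to about 62 mm over the bench, with wrist force changing by about 14 N. I turned it about 62 degrees clockwise until the torque rose slightly at the stop, then let it spring up to about 67 mm. A light upward pull changed the wrist force to −12.5 N without raising the jar, so it is caught.
- **Last check:** After release and retreat, the pictures show the jar upright with its fin along the drive's x to within a few degrees. The other jars are standing, the bystanders in view look unmoved, and the gripper is clear.
- **Disagreement:** The cameras put the socket centre up to 5 mm apart. I settled that by lining up the lug and slot in the wrist picture, and the jar went in without resistance.
- **Not measured:** I did not measure the peak contact forces or the peak jar speed directly.

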